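Rebuild the spindle stack of a bench tube rotator

ROBOT

A 6-joint arm with a two-finger parallel gripper is mounted at the origin on the work surface. World frame = base frame: x ahead of the robot, y to its left, z up, the work surface at z = 0. Lengths are in m, angles in rad, forces in N, time in s.
With the tool pointing down it reaches from about 0.375 to 0.9 m from the base axis. Payload 3.1 kg.
Tool frame: the origin (TCP) lies at the very end of the fingers, on their centre line; the grasp point (between the pads) lies 19 mm behind it; z points along the fingers, y is the direction in which the jaws open and shut (so a half turn about z gives the same grasp; the last joint's range is limited). The gripper opens to 87 mm and grips with 3 to 60 N. Pads are 19 mm wide; open, the fingers measure 117 mm over their backs; the gripper's body (75 mm by 190 mm) begins 51 mm behind the grasp point.
Start: joints at [-1.355, 0.527, 1.433, -0, 1.181, -0.178], TCP at [0.24, -0.577, 0.223] pointing down, gripper open.
Joint ranges: [-3.08, 3.08], [-0.75, 2.2], [0.22, 2.44], [-1.43, 4.57], [0, 2.65], [-2.85, 2.85]. Speed limits (rad/s): [2.79, 2.79, 3.14, 3.14, 3.14, 3.14].

INTERFACE

Orientations are given as a unit quaternion [x, y, z, w].
In Python, from rig import robot gives the robot as it stands.
- The arm moves only by the tool arm_command, never from a script. Its argument "targets" is a list of rows, each a list of 5 numbers: the shift along the tool's x, y, z in cm, then the turn about the tool's z in rad, then the finger opening in cm, from 0 to 8.7. In form: [[dx, dy, dz, spin, hand], ...]. A call has 1 to 5 rows; each row is the pose to reach, as a shift and turn from the pose commanded when the call began, along the tool's axes at that moment; what a row does not reach only later rows make up. A row lasts 1/8 s, in which the tool goes at most 62.5 mm and 10.7 degrees, less where a joint would pass 70% of its speed; a pose out of reach is approached as far as the arm can. A call with a gripper value outside its range is refused whole. The fingers move at their own pace and stop on an object; "newtons" is the grip in N (left out, the last holds). Time passes only in rows, so rows that repeat a pose let the fingers close. It gives the time, the measured TCP pose, the force and the opening at its end, in the units of the state.
- robot.get_obs(): the state, without advancing time (a new reading comes with each control period).
- robot.camera(name): name is "side" or "top" or "wrist"; returns (picture, depth): 420x560x3 uint8, red, green, blue; 420x560 float32, m along the optical axis (not along the pixel's ray), 0 where there is no reading.
- robot.camera_model(name): a dict with "mtx" (3x3 intrinsics, pixels), "extrinsics" (4x4, takes a point from world to camera coordinates). Camera axes: x right, y up, looking along -z (the intrinsics and any distortion apply to the point x, -y, -z); pixel columns grow to the right and rows downward; lengths in m; the calibration is good to about 2 mm. The wrist camera is an equidistant fisheye: a pixel r from the principal point sees the ray r / f radians off the axis. A picture is of the moment at which its call begins: read the wrist's pose just before it. camera_model takes no time and is no camera call; for the wrist camera it gives the pose at the moment of the call.
- robot.hand_in(): hands the job in, once; it reports no verdict.
The state is a dict: "time": time; "q": joint angles; "joint_velocities": joint speeds; "joint_torque": joint torques, N m; "position": TCP position; "tool_rot": TCP orientation; "ft_force": force on the tool from outside, world axes, zero at the start; "moment": the same for the moment, N m; "grip_width": finger opening in m.
Only numpy, scipy, OpenCV 4.12 (cv2) and the standard library are available. Lean on these libraries where they do the work, as an engineer would, in place of code of your own. Each camera call takes 0.05 s, during which the arm holds its last target.

TASK

The tube rotator has been cleaned and its spindle is bare: thread the black spacer, then the brass washer, then the blue square-bored bushing (flange down) onto it, each fully home on the one below, and let go. The square on the spindle has stopped at some unknown angle, so set the bushing on it with a light push and turn it until you feel it drop over the square, then slide it home. Never bear on the rotator with more than about 50 N, and leave the carrier plate, the clamp knob and the two tube racks where they are.

Things in the scene. Friction and masses are not known exactly. Their poses are not given: they have to be found in the camera images.
- rotator: Bench tube rotator, carrier plate off, fixed to the deck: white housing 200 x 170 x 60 mm (x, y, z of its frame; dial and display on its -x side). Origin: on the deck under the housing's centre, straight below the spindle; z up. Place and yaw differ each time. Its upright steel spindle, heights above the seat: 0-30 mm round, 21 mm diameter; 30-46 mm square; 46-70 mm round threaded end.
- seat (a point): Centre of the top face of the dark seat collar (48 mm across, 4 mm high) on the housing, 64 mm above the deck, on the spindle's axis: the spacer comes to rest on this face. z up; axes as the rotator's.
- square_top (a point): On the spindle's axis, 46 mm above the seat: top of its square part, 14.8 mm across flats, 20.9 mm over corners, 16 mm tall. The square's angle is anywhere, differs each time, is not measured and is not told by these axes (the rotator's). The bushing sits on it until flats match within about 6 degrees (turn of 45 degrees at most either way). Pressed lightly (about 5 N) the spindle stays still; a twist over 0.12 N m turns it.
- spindle_tip (a point): Very top of the spindle, on its axis, 70 mm above the seat, 134 mm above the deck; axes as the rotator's. The threaded end below it is 15 mm across and 24 mm long; its last 4 mm are a cone, 8 mm wide at the top.
- spacer_mid (a point): Centre of the spacer: black plastic tube standing upright on the deck, outside 40 mm, bore 23 mm, 24 mm high, about 35 g; this point is 12 mm above its lower end, z along its axis (up). Either end may go down. At home this point is 12 mm above the seat.
- washer_mid (a point): Centre of the washer: brass ring lying flat on the deck, outside 48 mm, bore 24 mm, 8 mm thick, about 45 g; this point is 4 mm above its lower face, z along its axis (up). Resting on the spacer this point is 28 mm above the seat.
- bushing_mid (a point): Centre of the blue plastic drive bushing, flange down on the deck, 26 mm high: flange 44 mm across in the lowest 5 mm, round body 34 mm across above, about 50 g; square through bore 16.6 mm across flats (flats square to this frame's x and y). Point 13 mm above the flange's lower face, z up its axis. It is 59 mm above the seat while sitting on the spindle's square, 45 mm when home on the washer.
- clamp_knob: Bystander: black six-lobed clamp knob of the carrier plate, 46 mm across, 24 mm high, loose on the deck; origin at the centre of its underside. Leave it.
- carrier_plate: Bystander: white round carrier plate, 176 mm across with 16 tube holes, 14 mm high over its hub, loose on the deck; origin at the centre of its underside. Leave it.
- tube_rack: Bystander: grey rack 75 x 165 mm full of red- and orange-capped tubes, 94 mm high; origin at the centre of its underside. Leave it.
- conical_rack: Bystander: blue rack 75 x 115 x 45 mm with three green-capped tubes, 103 mm high; origin at the centre of its underside. Leave it.
Things that resemble listed ones, but are neither listed nor needed, are in the scene too. Of the things like the part that bears washer_mid, leave any that is red or white; of the rest the larger one is meant.

How it is judged:
On the way, in this order (a step that is already met when the one before it is completed fails the run):
1. the spacer is on the spindle, down on the seat (z of spacer_mid in the frame of seat between 0.01 and 0.014 m and horizontal distance between spacer_mid and seat below 0.003 m and angle between spacer_mid's own z axis and vertical below 0.08 rad), for 0.2 s.
2. the washer is on the spindle, down on the spacer (all of step 1 and z of washer_mid in the frame of seat between 0.026 and 0.03 m and horizontal distance between washer_mid and seat below 0.003 m and angle between washer_mid's own z axis and vertical below 0.08 rad), for 0.2 s.
3. the bushing is over the square, down on the washer (all of step 2 and z of bushing_mid in the frame of seat between 0.043 and 0.047 m and horizontal distance between bushing_mid and seat below 0.003 m and angle between bushing_mid's own z axis and vertical below 0.08 rad), for 0.2 s.
At the end, for the whole second after the job is handed in: Spacer, washer and bushing are stacked on the spindle in that order, released and at rest, each level (within 0.08 rad), within 3 mm of the spindle's axis and within 2 mm of its home height: centres 12 mm, 28 mm and 45 mm above the seat (all of step 3 and linear speed of each of spacer, washer, bushing below 0.01 m/s); the robot touches nothing.
It fails at once if the rotator or its spindle is pushed with more than 60 N (contact force between rotator and anything else above 60 N).
It fails at once if the clamp knob is moved more than 20 mm (distance of clamp_knob from where it was at the start of the episode above 0.02 m).
It fails at once if the carrier plate is moved more than 20 mm (distance of carrier_plate from where it was at the start of the episode above 0.02 m).
It fails at once if the rack of red-capped tubes is moved more than 20 mm (distance of tube_rack from where it was at the start of the episode above 0.02 m).
It fails at once if the blue rack of green-capped tubes is moved more than 20 mm (distance of conical_rack from where it was at the start of the episode above 0.02 m).
It also fails if it takes over 72 s, if anything falls off the work surface, if the arm or the gripper's body presses on something with over 40 N, if the wrist force passes 120 N, or if a joint passes its speed limit or range.

## Working session

There is one attempt and no reset: what is moved stays moved. The work goes in short steps, Python scripts to look and compute and a tool call to move; the robot and the scene stay as the last step left them, time stands still between calls to the robot, and variables do not carry over. Pictures are saved under pics/ and viewed, and the job is handed in when it is done.

Besides the shell and the picture viewer there is one more tool, called after "Request:" in YAML: its name, and indented under it one key for each argument. arm_command: Moves the arm, as the interface text tells. Its arguments: {"type":"object","properties":{"targets":{"type":"array","items":{"type":"array","items":{"type":"number"}}},"newtons":{"type":"number"}},"required":["targets"]}

```bash
mkdir -p pics; ls
cat > h.py <<'E'
import numpy as np, cv2
from rig import robot
def snap(n,tag):
    m=robot.camera_model(n); p,d=robot.camera(n)
    np.savez(f'{tag}.npz',p=p,d=d,K=np.array(m['mtx']),E=np.array(m['extrinsics']))
    cv2.imwrite(f'pics/{tag}.png',p[:,:,::-1]); return p,d,m
E
python3 - <<'E'
from h import *
for n in ('side','top'):
    p,d,m=snap(n,n+'0'); print(n,m, (d>0).mean())
o=robot.get_obs(); print(o)
E
```

```text
pics
side {'mtx': array([[517.25729255,   0.        , 278.49763814],
       [  0.        , 517.25729255, 207.53977549],
       [  0.        ,   0.        ,   1.        ]]), 'extrinsics': array([[ 0.81913369, -0.57334657, -0.01713798, -0.53320323],
       [ 0.46296463,  0.64320224,  0.60988084, -0.22141158],
       [-0.3386499 , -0.50750822,  0.7923078 , -0.98673408],
       [ 0.        ,  0.        ,  0.        ,  1.        ]])} 0.9960714285714286
top {'mtx': array([[509.79311331,   0.        , 276.79891675],
       [  0.        , 509.79311331, 202.02274459],
       [  0.        ,   0.        ,   1.        ]]), 'extrinsics': array([[-2.37108961e-03, -9.99874428e-01,  1.56686389e-02,
        -1.68203840e-01],
       [ 9.91463636e-01, -3.07961470e-04,  1.30383140e-01,
        -5.58268210e-01],
       [-1.30361942e-01,  1.58440358e-02,  9.91339866e-01,
        -1.09048847e+00],
       [ 0.00000000e+00,  0.00000000e+00,  0.00000000e+00,
         1.00000000e+00]])} 0.9959778911564626
{'time': 0.1, 'q': array([-1.35452476e+00,  5.28356648e-01,  1.43375718e+00, -4.36235173e-05,
        1.18141502e+00, -1.78506009e-01]), 'joint_velocities': array([ 0.0010376 , -0.00286443, -0.00328605, -0.00069371,  0.00024893,
       -0.00106209]), 'joint_torque': array([-5.09291967e-04, -4.40985990e+01, -1.77150911e+01,  6.35419716e-02,
        5.34171530e-02, -5.64741504e-05]), 'position': array([ 0.24024594, -0.57627025,  0.22168507]), 'tool_rot': array([ 9.80579916e-01,  1.96117543e-01, -3.84466524e-05, -9.67542337e-04]), 'ft_force': array([ 0.39739282, -0.19702052, -0.66209338]), 'moment': array([ 0.01566885, -0.01299134, -0.05699435]), 'grip_width': 0.08722336245550179}
```

View pics/top0.png

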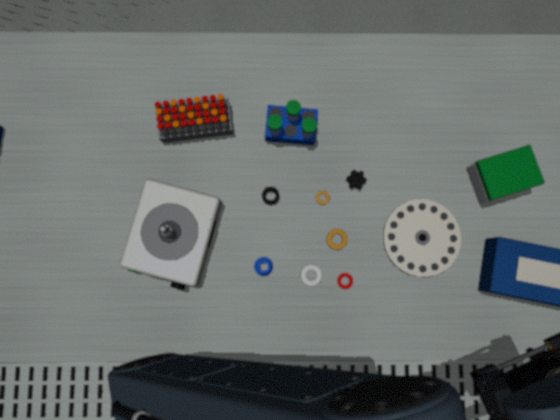

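View pics/side0.png

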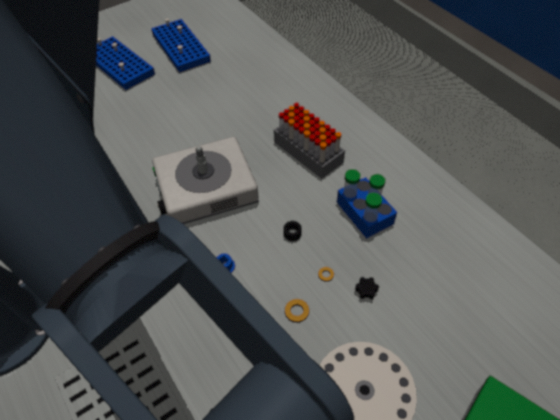

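Top view: the spacer is at about (271,196), the large brass washer at (337,239), the blue bushing at (263,267) and the spindle at (169,231). The orange ring at (323,198) and the red and white rings are decoys.

```bash
cat >> h.py <<'E'
def load(tag):
    z=np.load(tag+'.npz'); return z['p'],z['d'],z['K'],z['E']
def cloud(tag):
    p,d,K,E=load(tag); v,u=np.mgrid[:d.shape[0],:d.shape[1]]
    c=np.stack([(u-K[0,2])/K[0,0]*d,-(v-K[1,2])/K[1,1]*d,-d],-1)
    return p,(c-E[:3,3])@E[:3,:3]
def pixray(tag,u,v,z):
    p,d,K,E=load(tag); R=E[:3,:3]
    r=R.T@np.array([(u-K[0,2])/K[0,0],-(v-K[1,2])/K[1,1],-1]); o=-R.T@E[:3,3]
    return o+r*(z-o[2])/r[2]
E
python3 - <<'E'
from h import *
p,d,K,E=load('top0')
tiles=[]
for n,(u,v) in dict(spacer=(271,196),washer=(337,239),bush=(263,267),spin=(169,231)).items():
    r=20 if n!='spin' else 35
    c=p[v-r:v+r,u-r:u+r,::-1]; tiles.append(cv2.resize(c,(380,290) if 0 else (290,290),interpolation=cv2.INTER_CUBIC))
cv2.imwrite('pics/crops.png',np.vstack([np.hstack(tiles[:2]),np.hstack(tiles[2:])]))
P,X=cloud('top0')
h=X[...,2]
for n,(u,v),lo in (('spacer',(271,196),.012),('washer',(337,239),.004),('bush',(263,267),.012),('white',(311,275),.003)):
    r=18; s=np.s_[v-r:v+r,u-r:u+r]; hh=h[s]; m=hh>lo
    pts=X[s][m]; vv,uu=np.nonzero(m)
    c,rad=cv2.minEnclosingCircle(pts[:,:2].astype(np.float32))
    print(n,m.sum(),pts[:,:2].mean(0),c,rad,np.percentile(pts[:,2],[50,95]),np.median(hh[~m]), 'px',uu.mean()+u-r,vv.mean()+v-r)
s=np.s_[195:265,130:205]; m=h[s]>.08; print('spin',X[s][m].mean(0),X[s][m][:,2].max(),m.sum())
m=h[s]>.12; print('tip',X[s][m].mean(0),m.sum())
m=(h[170:300,110:230]>.05)&(h[170:300,110:230]<.075); pts=X[170:300,110:230][m]
print(cv2.minAreaRect(pts[:,:2].astype(np.float32)),np.median(pts[:,2]))
E
```

```text
spacer 178 [ 0.57269577 -0.15379662] (0.5028800964355469, -0.14913836121559143) 0.09205497056245804 [0.02217923 0.02654666] -0.0018222155506269098 px 269.96067415730334 195.43258426966293
washer 211 [ 0.47709006 -0.30295035] (0.4478662610054016, -0.23855862021446228) 0.09505359828472137 [0.00628728 0.00935858] -0.001890636721220312 px 336.2843601895735 239.22748815165875
bush 130 [ 0.41650374 -0.13805426] (0.41660794615745544, -0.13792259991168976) 0.016925815492868423 [0.02430972 0.02729202] -0.0016012183204389646 px 262.84615384615387 266.4076923076923
white 254 [ 0.39704055 -0.24248757] (0.4008936882019043, -0.21510404348373413) 0.06491139531135559 [0.00580609 0.0098202 ] -0.001911887982679761 px 310.6102362204724 275.3543307086614
spin [0.47977873 0.03234851 0.24836231] 1.1564689851054357 123
tip [0.47083948 0.00871401 0.38662071] 64
((0.48663488030433655, 0.06359954923391342), (0.1717081069946289, 0.20912735164165497), 74.68553924560547) 0.05840692522978139
```

View pics/crops.png

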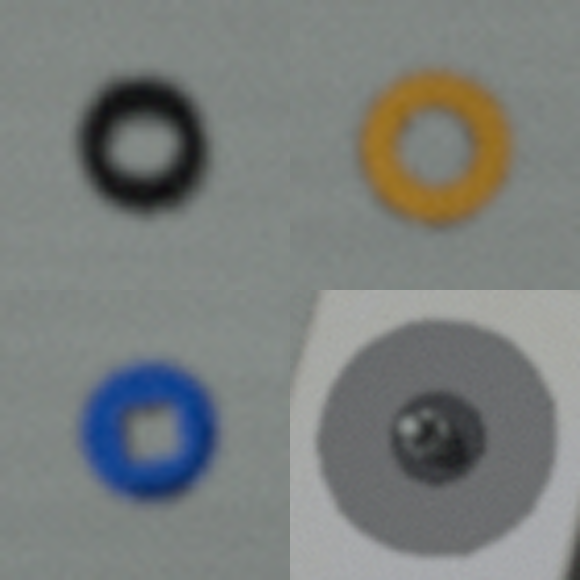

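```bash
cat > meas.py <<'E'
from h import *
p,d,K,E=load('top0')
P,X=cloud('top0')
hsv=cv2.cvtColor(p,cv2.COLOR_RGB2HSV)
for n,(u,v),ztop in (('spacer',(271,196),.024),('washer',(337,239),.008),('bush',(263,267),.026)):
    r=20; s=np.s_[v-r:v+r,u-r:u+r]; q=p[s].astype(int)
    m=((q.sum(2)<250) if n=='spacer' else (hsv[s][...,1]>110)).astype(np.uint8)
    cs,_=cv2.findContours(m,cv2.RETR_EXTERNAL,cv2.CHAIN_APPROX_NONE); c=max(cs,key=cv2.contourArea)
    el=cv2.fitEllipse(c); uc,vc=el[0][0]+u-r,el[0][1]+v-r
    print(n,el,(uc,vc),pixray('top0',uc,vc,ztop/2))
P,X=cloud('side0')
h=X[...,2];p,d,K,E=load('side0')
m=(h>.1)&(h<.15)&(d>0);m[:130]=0;m[220:]=0;m[:,:180]=0;m[:,225:]=0
print('side spin',X[m].mean(0),m.sum())
P,X=cloud('top0');h=X[...,2]; m=(h>.085)&(h<.15); m[:200]=0;m[270:]=0;m[:,:140]=0;m[:,205:]=0
print('top spin',X[m].mean(0),m.sum())
E
python3 meas.py
```

```text
spacer ((19.35085105895996, 19.57516098022461), (16.715272903442383, 17.874433517456055), 155.9325714111328) (270.35085105895996, 195.5751609802246) [ 0.57619704 -0.15477791  0.012     ]
washer ((19.587158203125, 19.859703063964844), (19.159358978271484, 19.5062198638916), 158.92816162109375) (336.587158203125, 238.85970306396484) [ 0.47837083 -0.30462022  0.004     ]
bush ((20.11533546447754, 18.95589828491211), (17.537841796875, 17.66465950012207), 44.230995178222656) (263.11533546447754, 265.9558982849121) [ 0.41784891 -0.13856292  0.013     ]
side spin [0.48987755 0.05578728 0.11788835] 107
top spin [0.49007127 0.06004008 0.11433914] 101
```

Request:
arm_command:
  targets:
    - [46.8,-26.5,0,0.395,8.0]
    - [46.8,-26.5,0,0.395,8.0]
    - [46.8,-26.5,0,0.395,8.0]
    - [46.8,-26.5,0,0.395,8.0]
    - [46.8,-26.5,0,0.395,8.0]

```text
time: 0.72
position: [0.4325, -0.3292, 0.2223]
tool_rot: [1.0, -0.0, -0.0, -0.0]
ft_force: [0.6, -0.8, -0.5]
grip_width: 0.0797
```

Run:
```python
from h import *
o=robot.get_obs(); p,d,m=snap('wrist','w1'); print(o['position'],m)
```

```text
[ 0.43245003 -0.32918636  0.22227967] {'mtx': array([[325.1922621 ,   0.        , 283.34038394],
       [  0.        , 325.1922621 , 211.32217813],
       [  0.        ,   0.        ,   1.        ]]), 'extrinsics': array([[-5.54876255e-04, -9.99999653e-01, -6.20924744e-04,
        -3.28648407e-01],
       [ 9.56128954e-01, -3.48636013e-04, -2.92945904e-01,
        -3.78566586e-01],
       [ 2.92945586e-01, -7.56232852e-04,  9.56128815e-01,
        -5.18132324e-01],
       [ 0.00000000e+00,  0.00000000e+00,  0.00000000e+00,
         1.00000000e+00]])}
```

View pics/w1.png

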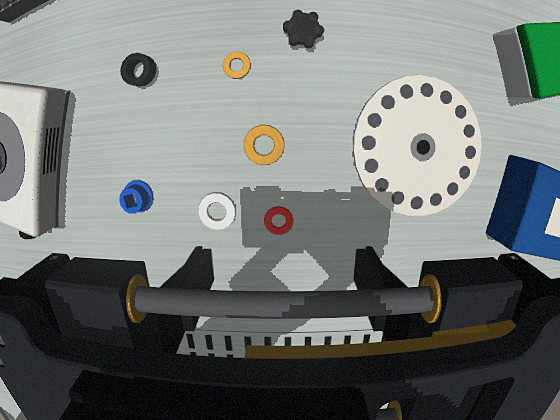

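The wrist view shows the washer at (264,145), the spacer at (138,70), the bushing at (136,197) and the rotator edge at far left.

```bash
cat >> h.py <<'E'
def wray(tag,u,v):
    p,d,K,E=load(tag); a=np.array([(u-K[0,2]),(v-K[1,2])])/K[0,0]; th=np.hypot(*a)
    s=np.sin(th)/max(th,1e-9); c=np.array([a[0]*s,-a[1]*s,-np.cos(th)])
    R=E[:3,:3]; return -R.T@E[:3,3], R.T@c
def wpt(tag,u,v,z):
    o,r=wray(tag,u,v); return o+r*(z-o[2])/r[2]
def wproj(tag,X):
    p,d,K,E=load(tag); c=E[:3,:3]@np.asarray(X)+E[:3,3]; th=np.arctan2(np.hypot(c[0],c[1]),-c[2])
    n=np.hypot(c[0],c[1]); return K[0,2]+K[0,0]*th*c[0]/n, K[1,2]-K[0,0]*th*c[1]/n
def crop(tag,u,v,r,out,k=8):
    p=load(tag)[0]; u=int(u);v=int(v); y0,x0=max(v-r,0),max(u-r,0)
    c=p[y0:v+r,x0:u+r,::-1]; cv2.imwrite(out,cv2.resize(c,None,fx=k,fy=k,interpolation=cv2.INTER_CUBIC)); print('crop origin',x0,y0,'scale',k)
def mcent(tag,u,v,r,fn):
    p=load(tag)[0]; q=p[v-r:v+r,u-r:u+r]; m=fn(q.astype(int),cv2.cvtColor(q,cv2.COLOR_RGB2HSV)).astype(np.uint8)
    cs,_=cv2.findContours(m,cv2.RETR_EXTERNAL,cv2.CHAIN_APPROX_NONE); c=max(cs,key=cv2.contourArea)
    return c.reshape(-1,2)+[u-r,v-r]
E
cat > m2.py <<'E'
from h import *
import sys
from scipy.optimize import least_squares
# washer: contour on top plane z ~.008 -> fit circle
c=mcent('w1',264,145,28,lambda q,h:h[...,1]>110)
pts=np.array([wpt('w1',u,v,.008)[:2] for u,v in c])
f=least_squares(lambda a:np.hypot(*(pts-a[:2]).T)-a[2],[*pts.mean(0),.024],loss='soft_l1',f_scale=.001); print('washer',f.x)
E
python3 m2.py
python3 - <<'E'
from h import *
crop('w1',136,70,30,'pics/c1.png',8); crop('w1',136,197,30,'pics/c2.png',8)
a=cv2.imread('pics/c1.png');b=cv2.imread('pics/c2.png');cv2.imwrite('pics/c12.png',cv2.resize(np.hstack([a,b]),(800,400)))
for u,v in((138,70),(130,190)): print(wpt('w1',u,v,.024))
E
```

```text
washer [ 0.47886442 -0.30592949  0.0228416 ]
crop origin 106 40 scale 8
crop origin 106 167 scale 8
[ 0.57453628 -0.16053569  0.024     ]
[ 0.4306405  -0.14048591  0.024     ]
```

View pics/c12.png

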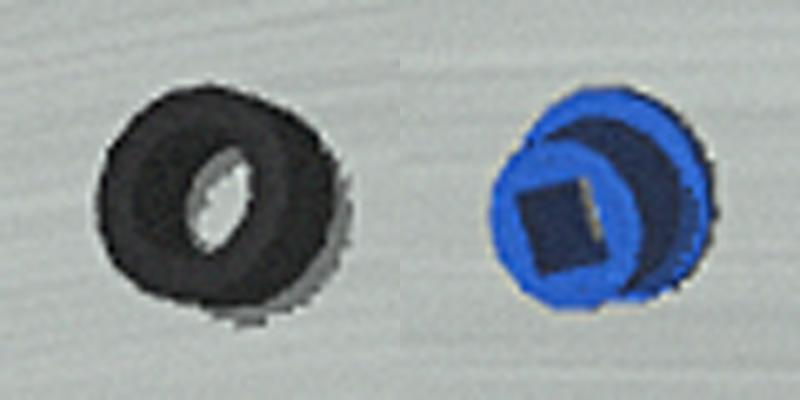

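Request:
arm_command:
  targets:
    - [6.8,-17.4,7,0,7]
    - [6.8,-17.4,7,0,7]
    - [6.8,-17.4,7,0,7]
    - [6.8,-17.4,7,0,7]
    - [6.8,-17.4,7,0,7]

```text
time: 1.4
position: [0.4997, -0.1567, 0.1522]
tool_rot: [1.0, 0.001, -0.0, 0.0]
ft_force: [-0.8, -1.3, 1.1]
grip_width: 0.0697
```

Run:
```python
from h import *
o=robot.get_obs(); p,d,m=snap('wrist','w2'); print(o['position'],o['ft_force'],wproj('w2',[.576,-.155,.024]),wproj('w2',[.418,-.1386,.026]))
```

```text
[ 0.49965831 -0.15669459  0.15221987] [-0.83900904 -1.32434653  1.05128812] (np.float64(281.77676730796503), np.float64(119.90331275036345)) (np.float64(265.47036745916745), np.float64(281.62933385581573))
```

View pics/w2.png

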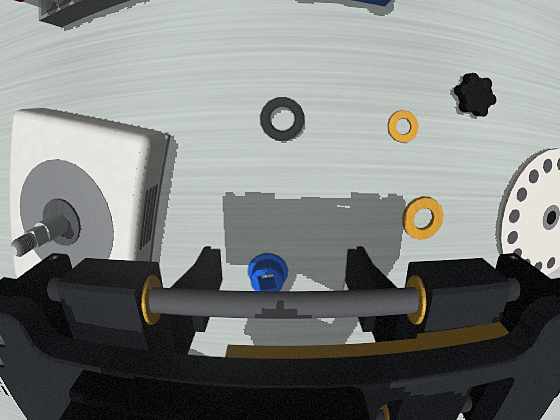

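The spacer's top ring is at about (283,119). The spindle is at left, with its base at about (62,222) and its tip at about (20,245).

```bash
cat >> h.py <<'E'
from scipy.optimize import least_squares
def circ(tag,u,v,r,fn,z,r0):
    c=mcent(tag,u,v,r,fn); pts=np.array([wpt(tag,a,b,z)[:2] for a,b in c])
    f=least_squares(lambda a:np.hypot(*(pts-a[:2]).T)-a[2],[*pts.mean(0),r0],loss='soft_l1',f_scale=.0005); return f.x
E
python3 - <<'E'
from h import *
print('spacer',circ('w2',283,119,28,lambda q,h:q.sum(2)<260,.024,.02))
print('washer',circ('w2',423,218,28,lambda q,h:h[...,1]>110,.008,.024))
crop('w2',62,215,58,'pics/c3.png',7)
E
```

```text
spacer [ 0.577163   -0.15507493  0.01910367]
washer [ 0.47970387 -0.30403718  0.02345794]
crop origin 4 157 scale 7
```

View pics/c3.png

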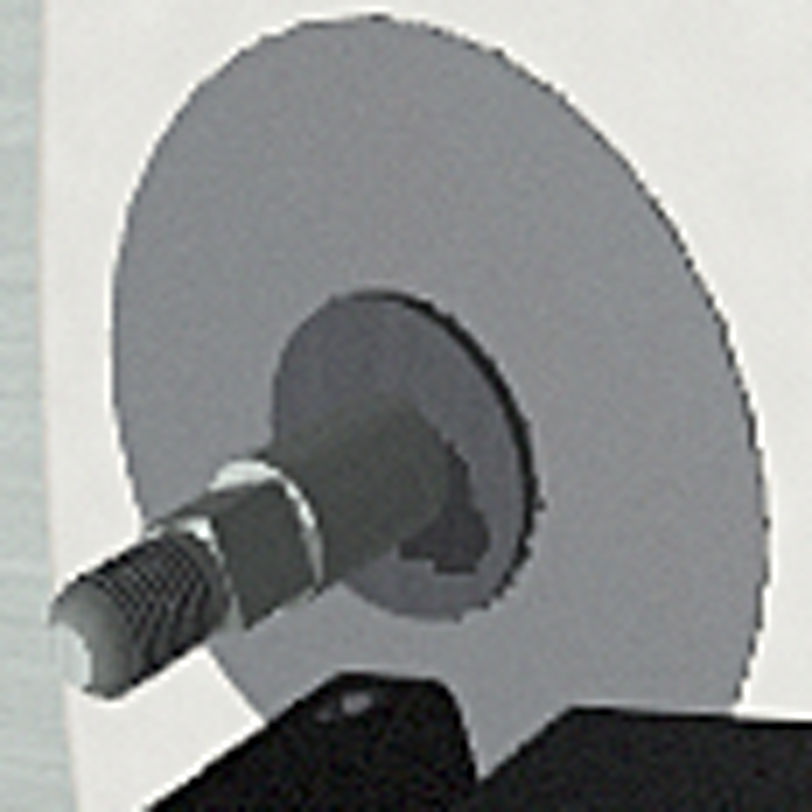

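Request:
arm_command:
  targets:
    - [7.7,0,5,0,6.5]
    - [7.7,0,10,0,6.5]
    - [7.7,0,10,0,6.5]

```text
time: 1.82
position: [0.5746, -0.1579, 0.0481]
tool_rot: [1.0, -0.001, -0.004, -0.002]
ft_force: [-0.4, 0.1, 0.9]
grip_width: 0.0652
```

Run:
```python
from h import *
o=robot.get_obs(); print(o['position'],o['ft_force'],o['joint_velocities'])
p,d,m=snap('wrist','w3'); print(wproj('w3',[.577,-.155,.024]), wproj('w3',o['position']))
```

```text
[ 0.57464281 -0.15794709  0.0481459 ] [-0.42978811  0.05232953  0.87120151] [ 0.01521882  0.01470646 -0.01496546  0.00029817 -0.04968312  0.01404131]
(np.float64(278.9063062501241), np.float64(244.56558583639287)) (np.float64(283.5533212056133), np.float64(265.6073971067832))
```

View pics/w3.png

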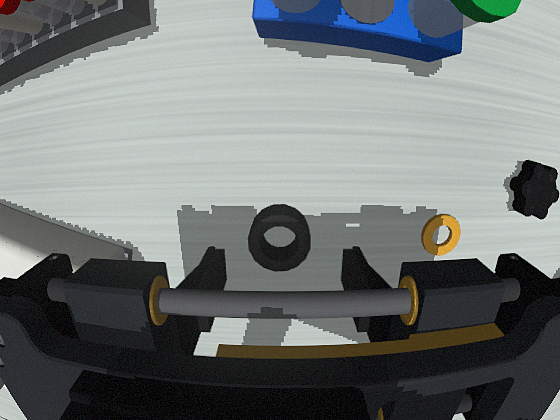

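The spacer sits between the open fingers at (279,238).

Run:
```python
from h import *
crop('w3',279,238,40,'pics/c4.png',9)
m=np.load('w3.npz');d=m['d']; print(d[225:250:5,250:310:10])
print('spacer',circ('w3',279,238,36,lambda q,h:q.sum(2)<200,.024,.02))
o=robot.get_obs(); print(o['position'],o['joint_velocities'])
```

```text
crop origin 239 198 scale 9
[[0.22344619 0.19754013 0.1983518  0.19805782 0.19841331 0.19815698]
 [0.20682852 0.19848002 0.22338842 0.22443931 0.22417615 0.19902845]
 [0.19930111 0.19898088 0.22480448 0.22506551 0.22501357 0.19992475]
 [0.20078264 0.20150945 0.2269636  0.22609031 0.22675277 0.19988206]
 [0.20133759 0.20221597 0.22289486 0.2271482  0.22193722 0.2014121 ]]
spacer [ 0.58053618 -0.15508562  0.02079567]
[ 0.57510769 -0.15810167  0.04982737] [ 0.00195758 -0.08615959  0.00753991 -0.00034355  0.01852297 -0.00125091]
```

View pics/c4.png

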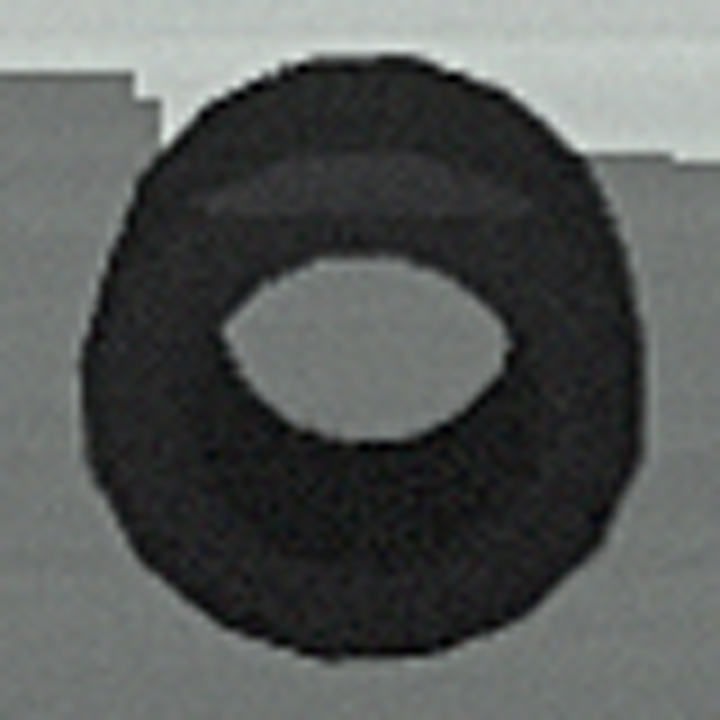

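Request:
arm_command:
  targets:
    - [0,0,0,0,6.5]
    - [0,0,0,0,6.5]

```text
time: 2.12
position: [0.5773, -0.1582, 0.0555]
tool_rot: [1.0, -0.001, 0.002, 0.001]
ft_force: [-0.7, 0.1, 0.2]
grip_width: 0.065
```

Request:
arm_command:
  targets:
    - [0.1,-0.3,0,0,6.5]
    - [0.1,-0.3,4.6,0,6.5]
    - [0.1,-0.3,4.6,0,6.5]
    - [0.1,-0.3,4.6,0,6.5]

```text
time: 2.62
position: [0.5782, -0.1541, 0.0078]
tool_rot: [1.0, 0.0, 0.001, 0.0]
ft_force: [-0.1, 0.3, 0.2]
grip_width: 0.0654
```

Request:
arm_command:
  targets:
    - [0,0,0,0,3]
    - [0,0,0,0,3]
    - [0,0,0,0,3]
    - [0,0,0,0,3]
    - [0,0,0,0,3]
  newtons: 20

```text
time: 3.25
position: [0.5779, -0.1541, 0.0071]
tool_rot: [1.0, -0.0, 0.0, 0.0]
ft_force: [-1.5, 0.0, 3.7]
grip_width: 0.039
```

Request:
arm_command:
  targets:
    - [0,0,-6,0,3]
    - [-4,-5,-12,0,3]
    - [-8.5,-10.7,-18,0,3]
    - [-13,-16,-19,0,3]
    - [-17,-21.4,-19,0,3]

```text
time: 3.88
position: [0.4448, 0.0128, 0.1864]
tool_rot: [1.0, -0.001, 0.001, 0.0]
ft_force: [0.8, 0.1, -0.7]
grip_width: 0.0389
```

Request:
arm_command:
  targets:
    - [0,0,0,0,3]
    - [0,0,0,0,3]

```text
time: 4.12
position: [0.4459, 0.0118, 0.1854]
tool_rot: [1.0, 0.0, 0.001, 0.0]
ft_force: [0.2, 0.5, -0.1]
grip_width: 0.0392
```

Run:
```python
from h import *
o=robot.get_obs(); print(o['position'],o['ft_force'],o['joint_velocities'],o['grip_width'],o['moment'])
p,d,m=snap('wrist','w4'); print(wproj('w4',[.490,.06,.134]), wproj('w4',o['position']),np.round(m['extrinsics'],4))
```

```text
[0.44585854 0.01184877 0.18535631] [ 0.15612073  0.45569623 -0.14863791] [-0.02320102  0.0233948  -0.0275826  -0.00199339  0.00185964  0.00170582] 0.039230380685183724 [-0.01355066 -0.01072648  0.02245836]
(np.float64(212.25569553714928), np.float64(171.14640283436853)) (np.float64(283.6105652454949), np.float64(265.5748115361332)) [[ 7.000e-04 -1.000e+00  4.000e-04  1.160e-02]
 [ 9.567e-01  5.000e-04 -2.912e-01 -4.027e-01]
 [ 2.912e-01  5.000e-04  9.567e-01 -4.858e-01]
 [ 0.000e+00  0.000e+00  0.000e+00  1.000e+00]]
```

View pics/w4.png

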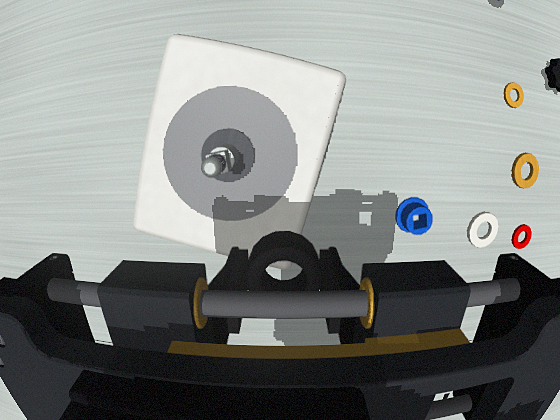

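The housing is clear in view: the spindle tip is near (211,167) and the collar near (228,155). The spacer is held at (282,262).

Run:
```python
from h import *
crop('w4',225,155,36,'pics/c5.png',10)
crop('w4',282,262,40,'pics/c6.png',8)
o=robot.get_obs(); print(o['position'])
for y in (.06,.062,.064):
  for x in (.486,.49,.494): print(x,y,np.round(wproj('w4',[x,y,.134]),1),np.round(wproj('w4',[x,y,.064]),1))
# dark spacer plate centre of disc r? fit grey disc
```

```text
crop origin 189 119 scale 10
crop origin 242 222 scale 8
[0.44630968 0.01134751 0.18517386]
0.486 0.06 [212.5 176.9] [229.1 162. ]
0.49 0.06 [212.3 171.1] [229.  157.5]
0.494 0.06 [212.  165.3] [228.8 153.1]
0.486 0.062 [209.7 177. ] [226.9 162. ]
0.49 0.062 [209.4 171.2] [226.8 157.6]
0.494 0.062 [209.1 165.4] [226.6 153.1]
0.486 0.064 [206.8 177. ] [224.7 162.1]
0.49 0.064 [206.5 171.3] [224.5 157.6]
0.494 0.064 [206.3 165.4] [224.4 153.1]
```

View pics/c5.png

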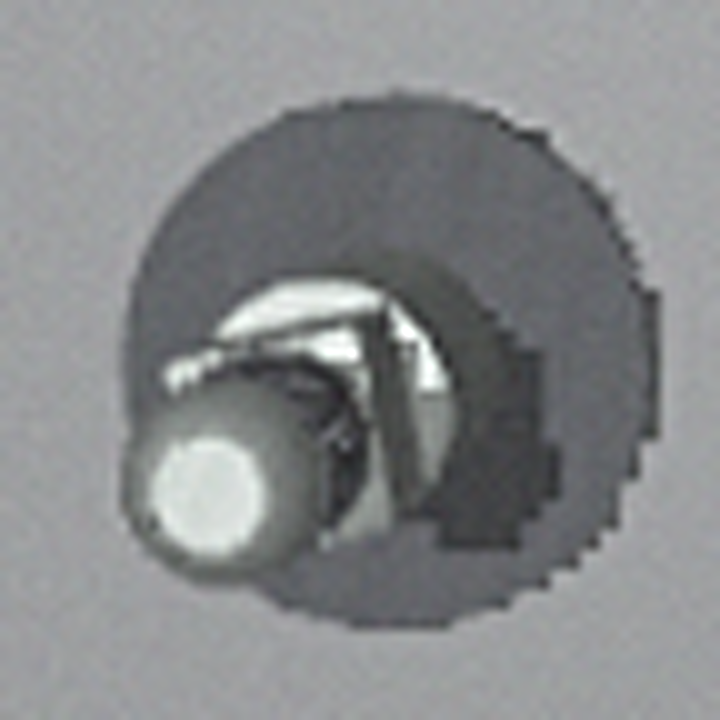

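View pics/c6.png

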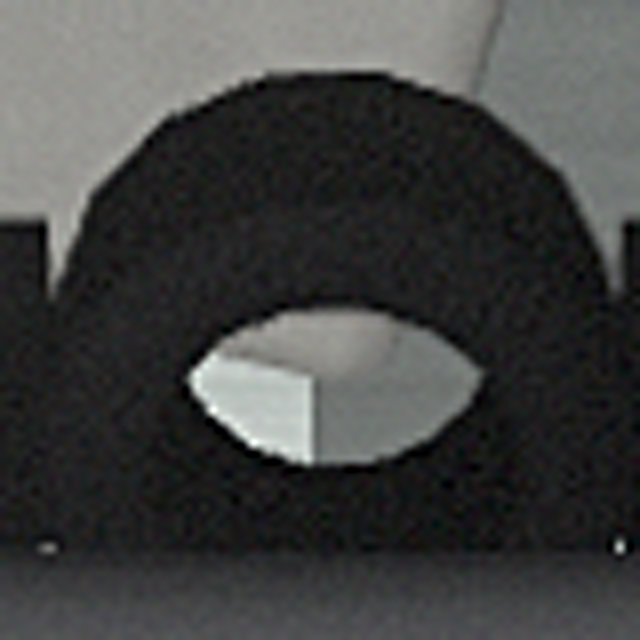

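Run:
```python
from h import *
E=load('w4')[3]
t=np.array([.44586,.01185,.18535]); zb=t[2]-.0071
for v,z,off in ((259.7,zb+.024,.0115),(279.9,zb,-.0115),(230.1,zb,.02)):
    w=wpt('w4',283.5,v,z); print('spacer rel tcp x',w[0]-off-t[0],'y',w[1]-t[1])
tip=wpt('w4',209.35,168.05,.134); col=wpt('w4',228.05,154.75,.064)
print(tip,col,'rel',tip-t)
```

```text
spacer rel tcp x 0.00016397456990252524 y 8.36357994213853e-05
spacer rel tcp x -0.0015656154567513791 y 4.3112531957045785e-05
spacer rel tcp x -0.0015989191405009762 y 6.979586270525369e-05
[0.49216186 0.06192681 0.134     ] [0.4924993  0.06075398 0.064     ] rel [ 0.04630186  0.05007681 -0.05135   ]
```

Request:
arm_command:
  targets:
    - [4.7,-5.0,2.5,0,3]
    - [4.7,-5.0,2.5,0,3]
    - [4.7,-5.0,2.5,0,3]
    - [4.7,-5.0,2.5,0,3]

```text
time: 4.68
position: [0.4915, 0.061, 0.16]
tool_rot: [1.0, -0.001, -0.001, 0.0]
ft_force: [0.2, 0.3, 0.3]
grip_width: 0.0389
```

Run:
```python
from h import *
o=robot.get_obs(); print(o['position'],o['ft_force'],o['joint_velocities'])
p,d,m=snap('wrist','w5'); snap('side','s5'); snap('top','t5')
crop('w5',282,262,40,'pics/c7.png',8)
crop('s5',195,175,50,'pics/c8.png',7)
crop('t5',165,225,50,'pics/c9.png',7)
```

```text
[0.49152178 0.0610329  0.15998668] [0.22372764 0.26686091 0.31356557] [-0.00354679 -0.01437465  0.00578061  0.00103575 -0.00332958  0.00057296]
crop origin 242 222 scale 8
crop origin 145 125 scale 7
crop origin 115 175 scale 7
```

View pics/c7.png

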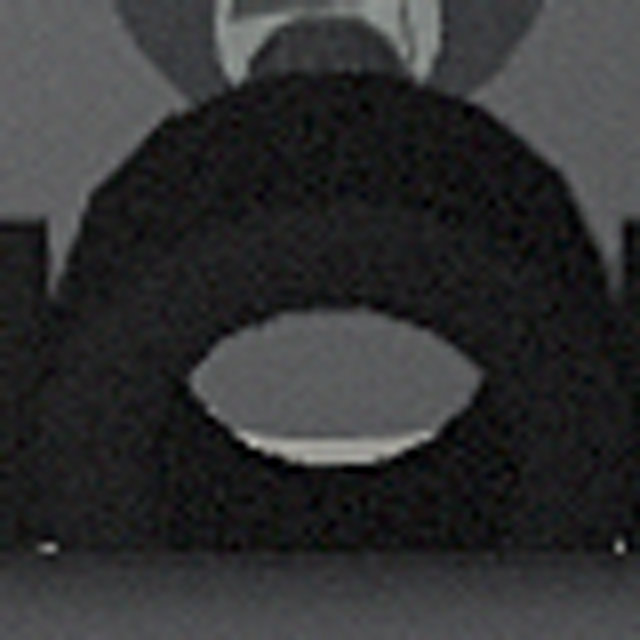

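View pics/c8.png

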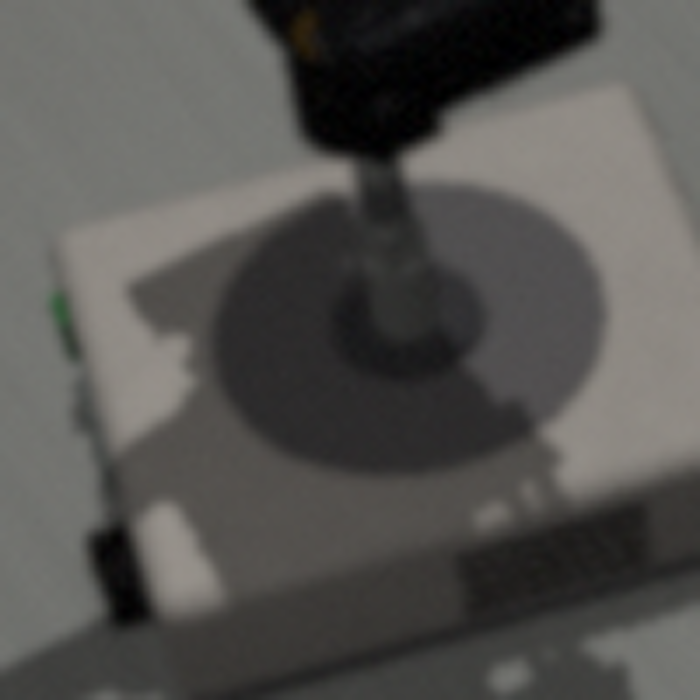

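Request:
arm_command:
  targets:
    - [0.15,-0.05,0,0,3]
    - [0.15,-0.05,1.5,0,3]
    - [0.15,-0.05,2.5,0,3]
    - [0.15,-0.05,3.2,0,3]
    - [0.15,-0.05,3.2,0,3]

```text
time: 5.45
position: [0.4932, 0.0625, 0.1277]
tool_rot: [1.0, -0.0, -0.001, -0.0]
ft_force: [0.6, 1.3, -0.4]
grip_width: 0.0384
```

Run:
```python
from h import *
o=robot.get_obs(); print(o['position'],o['ft_force'],o['joint_velocities'])
p,d,m=snap('wrist','w6'); 
crop('w6',282,255,45,'pics/c10.png',8)
```

```text
[0.49321662 0.06247706 0.12766029] [ 0.5919414   1.27977959 -0.41240657] [ 4.01178191e-04 -1.19049537e-02 -8.42593217e-03  3.80378429e-05
  4.63482899e-03 -2.21201171e-05]
crop origin 237 210 scale 8
```

View pics/c10.png

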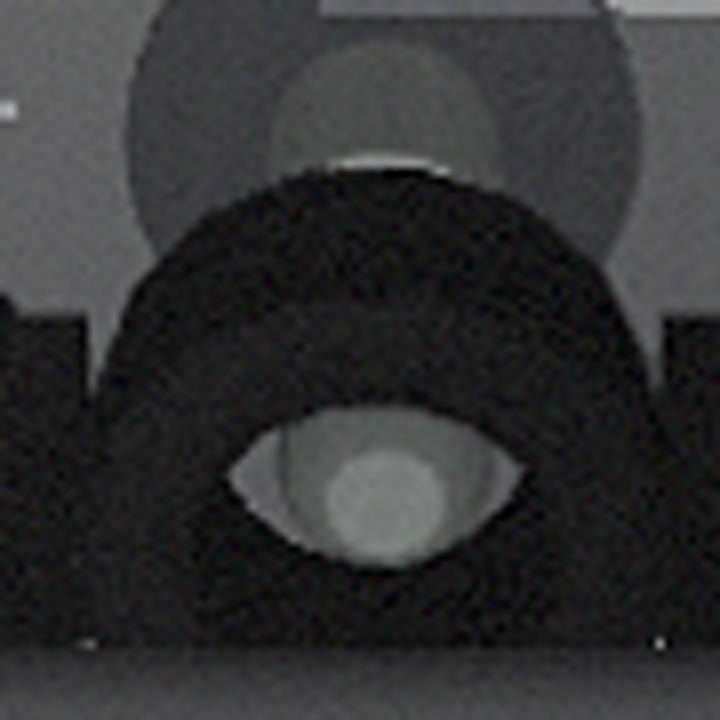

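Run:
```python
from h import *
u,v=237+386/8-.44,210+502/8-.44
t=np.array([.49322,.06248,.12766])
print(wpt('w6',u,v,.134)-t)
zb=t[2]-.0071
for vv,z,off in ((210+402/8-.44,zb+.024,.0115),(210+566/8-.44,zb,-.0115),(210+168/8-.44,zb,.02)):
    w=wpt('w6',284,vv,z); print('spacer rel tcp x',w[0]-off-t[0])
print(wpt('w6',237+376/8-.44,272,zb+.012)-t)
```

```text
[-0.00088897 -0.00063975  0.00634   ]
spacer rel tcp x 0.00018032730495504135
spacer rel tcp x -0.0018768980613636521
spacer rel tcp x -0.0018596915003565861
[-1.45794984e-03  3.22845109e-05  4.90000000e-03]
```

Request:
arm_command:
  targets:
    - [0.0,0.06,0.5,0,3]
    - [0.0,0.06,1.3,0,3]
    - [0.0,0.06,2,0,3]

```text
time: 5.88
position: [0.4935, 0.0619, 0.1076]
tool_rot: [1.0, -0.0, -0.0, 0.0]
ft_force: [-0.2, -0.1, -0.5]
grip_width: 0.039
```

Request:
arm_command:
  targets:
    - [0.0,0,0.8,0,3]
    - [0.0,0,1.6,0,3]
    - [0,0,2.4,0,3]
    - [0,0,2.4,0,3]

```text
time: 6.38
position: [0.4931, 0.0619, 0.0834]
tool_rot: [1.0, -0.0, -0.001, -0.0]
ft_force: [-0.2, -0.5, -0.5]
grip_width: 0.0391
```

Request:
arm_command:
  targets:
    - [0.0,0,0.5,0,3]
    - [0.0,0,0.9,0,3]
    - [0,0,1.15,0,3]
    - [0,0,1.2,0,3]
    - [0,0,1.25,0,3]

```text
time: 7.0
position: [0.4937, 0.0619, 0.0717]
tool_rot: [1.0, -0.0, 0.0, 0.0]
ft_force: [0.0, -0.5, -0.3]
grip_width: 0.0389
```

Request:
arm_command:
  targets:
    - [0,0,0,0,6]
    - [0,0,0,0,6]
    - [0,0,0,0,6]
    - [0,0,0,0,6]

```text
time: 7.5
position: [0.4936, 0.0619, 0.0717]
tool_rot: [1.0, -0.0, 0.0, 0.0]
ft_force: [-0.2, -0.1, -0.6]
grip_width: 0.0595
```

Request:
arm_command:
  targets:
    - [0,0,-3,0,6]
    - [0,0,-8,0,6]
    - [0,0,-12.5,0,6]
    - [-6,0,-12.5,0,6]
    - [-6,0,-12.5,0,6]

```text
time: 8.12
position: [0.4255, 0.0629, 0.1958]
tool_rot: [1.0, 0.0, -0.005, -0.001]
ft_force: [0.1, -0.3, 0.6]
grip_width: 0.0602
```

Run:
```python
from h import *
o=robot.get_obs(); print(o['position'],o['ft_force'],o['joint_velocities'])
p,d,m=snap('wrist','w7'); print(wproj('w7',[.492,.0615,.1]))
```

```text
[0.42548259 0.06294026 0.19579946] [ 0.10175148 -0.30399224  0.62784996] [-0.00317992  0.04444899 -0.14395425  0.003914   -0.06796285  0.00288074]
(np.float64(285.57897550834934), np.float64(131.87116349859195))
```

View pics/w7.png

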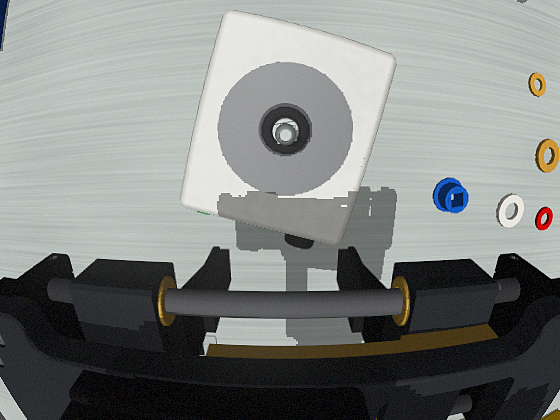

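The spacer is around the spindle at (286,131). I'll check its seated height from depth and zoom in on the square.

Run:
```python
from h import *
p,d,K,E=load('w7')
def pt(u,v):
    o,r=wray('w7',u,v); f=-E[2,:3]; return o+r*d[v,u]/(r@f)
for u,v in ((268,131),(270,140),(304,131),(300,142),(286,150),(286,112),(240,131),(286,185)): print(u,v,pt(u,v))
crop('w7',286,131,30,'pics/c11.png',12)
print(circ('w7',286,131,33,lambda q,h:q.sum(2)<170,.088,.02))
```

```text
268 131 [0.49202208 0.07585495 0.08820623]
270 140 [0.48447616 0.07428039 0.08763847]
304 131 [0.49207105 0.04631564 0.08817106]
300 142 [0.48275817 0.04946391 0.08683836]
286 150 [0.47615386 0.0610666  0.08828028]
286 112 [0.50770382 0.06111042 0.08797718]
240 131 [0.49079285 0.10257007 0.06165711]
286 185 [0.43991041 0.06080883 0.06042577]
crop origin 256 101 scale 12
[0.49274652 0.06165408 0.019251  ]
```

View pics/c11.png

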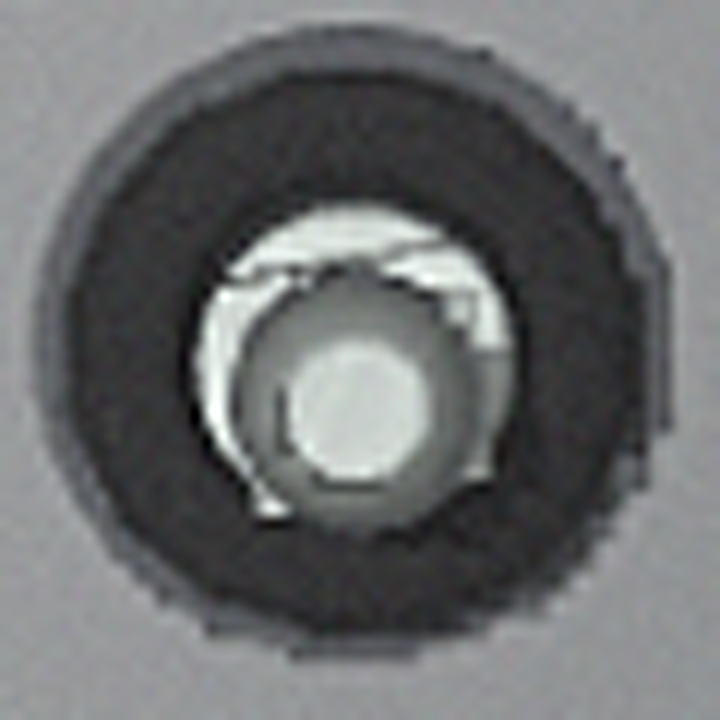

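Request:
arm_command:
  targets:
    - [1,6,0,0,6.5]
    - [2,15,0,0,6.5]
    - [2,22,3,0,6.5]
    - [2,29,6,0,6.5]
    - [2,36.7,8,0,6.5]

```text
time: 8.8
position: [0.4543, -0.241, 0.1365]
tool_rot: [1.0, -0.0, 0.001, 0.0]
ft_force: [0.3, 0.8, 0.1]
grip_width: 0.0648
```

Request:
arm_command:
  targets:
    - [0.5,5,2,0,6.5]
    - [0.5,5,2,0,6.5]
    - [0.5,5,2,0,6.5]

```text
time: 9.18
position: [0.4583, -0.288, 0.1169]
tool_rot: [1.0, -0.0, -0.0, -0.001]
ft_force: [-0.1, 0.7, 0.3]
grip_width: 0.0649
```

Run:
```python
from h import *
o=robot.get_obs(); print(o['position'],o['ft_force'],o['joint_velocities'])
p,d,m=snap('wrist','w8'); print(wproj('w8',[.4795,-.3045,.008]))
```

```text
[ 0.45830716 -0.28799208  0.11687299] [-0.09184333  0.74533115  0.26306237] [ 0.02451256 -0.02546413  0.02469331 -0.00026581  0.0003909   0.00044155]
(np.float64(303.0126669260661), np.float64(185.3828701967547))
```

View pics/w8.png

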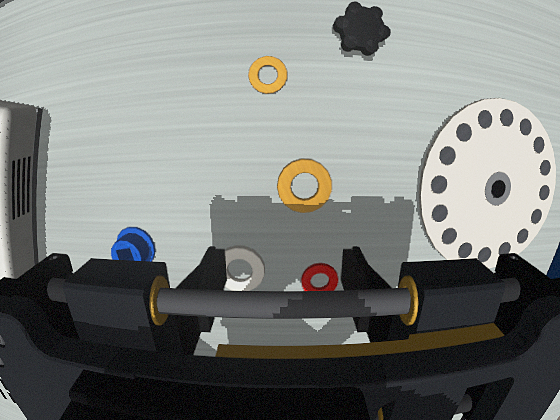

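The large washer is at (304,185), with the plate edge clear at (420,190).

Run:
```python
from h import *
print('washer',circ('w8',304,185,36,lambda q,h:h[...,1]>110,.008,.024))
print('plate edge',wpt('w8',420,190,.01)); print(robot.get_obs()['position'])
```

```text
washer [ 0.47910621 -0.30551563  0.02302521]
plate edge [ 0.4770231  -0.41087296  0.01      ]
[ 0.45828688 -0.28725551  0.11727274]
```

Request:
arm_command:
  targets:
    - [2.1,1.8,4,0,6.5]
    - [2.1,1.8,8,0,6.5]
    - [2.1,1.8,8,0,6.5]
    - [2.1,1.8,8,0,6.5]

```text
time: 9.72
position: [0.4798, -0.3053, 0.0387]
tool_rot: [1.0, 0.001, 0.0, 0.0]
ft_force: [0.2, 0.1, 0.1]
grip_width: 0.0648
```

Run:
```python
from h import *
o=robot.get_obs(); print(o['position'],o['ft_force'],o['joint_velocities'])
snap('wrist','w9'); crop('w9',282,245,45,'pics/c12.png',8)
print(wproj('w9',[.479,-.3055,.008]))
```

```text
[ 0.47983726 -0.30534134  0.03869902] [0.17975949 0.08992479 0.05227457] [-0.00587992 -0.02075572 -0.01366963  0.001282   -0.00649735 -0.00055518]
crop origin 237 200 scale 8
(np.float64(283.8012806772143), np.float64(245.42478587409715))
```

View pics/c12.png

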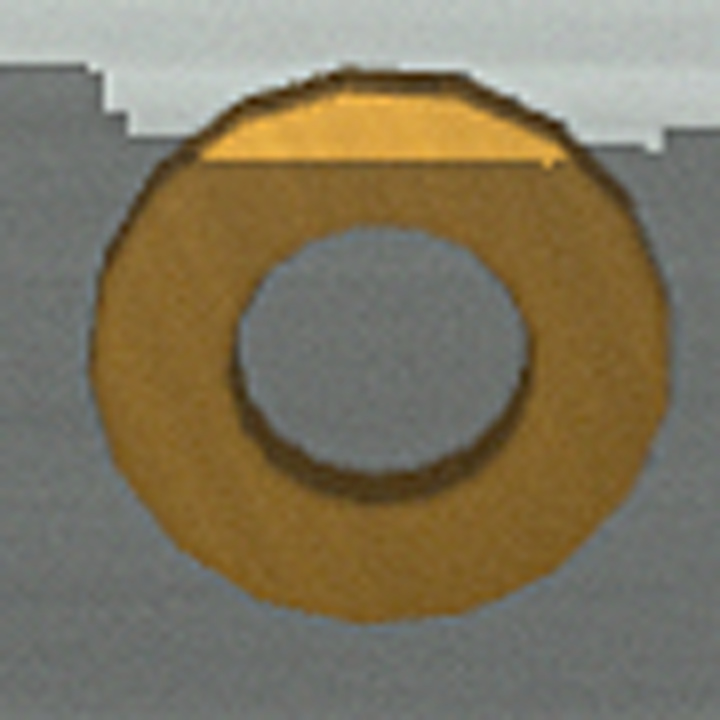

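Request:
arm_command:
  targets:
    - [0,0,2.5,0,6.5]
    - [0,0,3.4,0,6.5]
    - [0,0,3.6,0,6.5]
    - [0,0,3.6,0,6.5]

```text
time: 10.28
position: [0.4796, -0.3063, 0.0022]
tool_rot: [1.0, -0.0, 0.0, 0.0]
ft_force: [0.3, -0.2, 0.5]
grip_width: 0.0648
```

Request:
arm_command:
  targets:
    - [0,0,0,0,4]
    - [0,0,0,0,4]
    - [0,0,0,0,4]
    - [0,0,0,0,4]
  newtons: 20

```text
time: 10.78
position: [0.4794, -0.3062, 0.0017]
tool_rot: [1.0, -0.0, 0.0, 0.0]
ft_force: [-1.1, 0.2, 3.0]
grip_width: 0.0468
```

Request:
arm_command:
  targets:
    - [0,0,-6,0,4]
    - [0,-3,-11,0,4]
    - [0.5,-9,-15,0,4]
    - [0.8,-15,-16,0,4]
    - [1,-21,-16,0,4]

```text
time: 11.4
position: [0.49, -0.0997, 0.1627]
tool_rot: [1.0, -0.001, 0.002, 0.001]
ft_force: [1.0, -0.5, -0.6]
grip_width: 0.0471
```

Request:
arm_command:
  targets:
    - [0,-5,0,0,4]
    - [0,-10,0,0,4]
    - [0,-15,0,0,4]
    - [0.3,-16,0,0,4]
    - [0.3,-16,0,0,4]

```text
time: 12.02
position: [0.4924, 0.0594, 0.1612]
tool_rot: [1.0, 0.001, 0.0, 0.0]
ft_force: [-0.2, 0.5, -1.5]
grip_width: 0.0473
```

Run:
```python
from h import *
o=robot.get_obs(); print(o['position'],o['ft_force'],o['joint_velocities'],o['grip_width'])
snap('wrist','w10'); crop('w10',282,245,45,'pics/c13.png',8)
print(wproj('w10',[.4925,.0617,.134]))
```

```text
[0.49240575 0.05943588 0.16124479] [-0.24787728  0.49121587 -1.51729648] [-0.03912907  0.00154271  0.00289154 -0.00573145 -0.00056781 -0.00352992] 0.04726452920351932
crop origin 237 200 scale 8
(np.float64(279.9625661569548), np.float64(246.18552286096596))
```

View pics/c13.png

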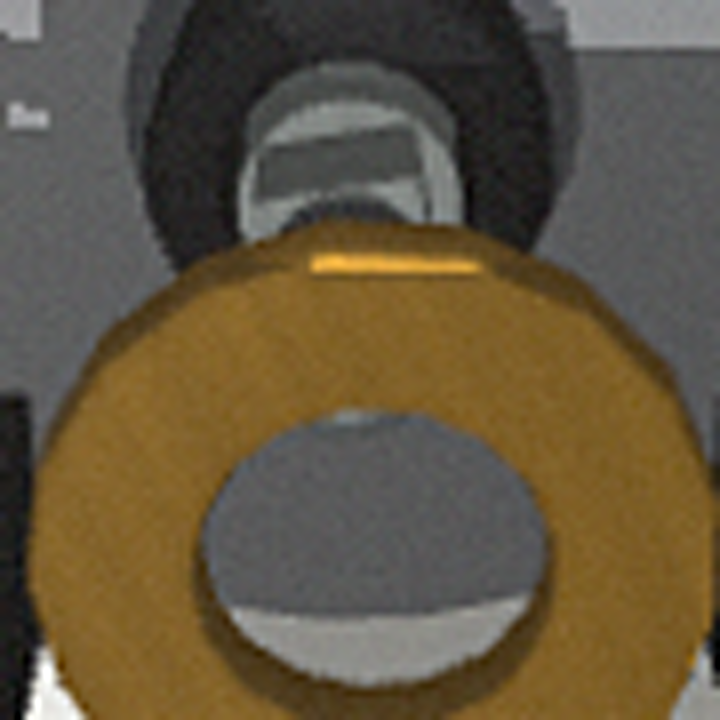

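Run:
```python
from h import *
t=np.array([.49241,.05944,.16124]); f=lambda r:200+r/8-.44
zb=t[2]-.0017
for vv,z,off in ((410,zb+.008,.012),(687,zb,-.012),(222,zb,.024)):
    print('washer rel x',wpt('w10',283.4,f(vv),z)[0]-off-t[0])
print('y',wpt('w10',237+375/8-.44,f(550),zb+.006)[1]-t[1])
print('sp y',wpt('w10',237+350/8-.44,f(160),.105)-t,)
print(robot.get_obs()['position'])
```

```text
washer rel x -0.00020438318003690448
washer rel x -0.0017640439354775217
washer rel x -0.0020059439641061383
y 8.181687009091443e-05
sp y [ 0.00816312  0.00227705 -0.05624   ]
[0.49241769 0.058613   0.16124124]
```

Request:
arm_command:
  targets:
    - [0.12,-0.3,0,0,4]
    - [0.12,-0.3,1.2,0,4]
    - [0.12,-0.3,2.4,0,4]
    - [0.12,-0.3,3.2,0,4]
    - [0.12,-0.3,3.4,0,4]

```text
time: 12.7
position: [0.4927, 0.0621, 0.1263]
tool_rot: [1.0, -0.0, -0.001, -0.0]
ft_force: [-0.5, 0.6, -0.3]
grip_width: 0.047
```

Run:
```python
from h import *
o=robot.get_obs(); print(o['position'],o['ft_force'],o['joint_velocities'],o['grip_width'])
snap('wrist','w11'); crop('w11',282,250,45,'pics/c14.png',8)
```

```text
[0.49271738 0.06209647 0.12626485] [-0.45892269  0.6173173  -0.32806434] [ 0.00322095  0.01320756 -0.00133598 -0.0011625  -0.03469106  0.00225286] 0.0469902700305238
crop origin 237 205 scale 8
```

View pics/c14.png

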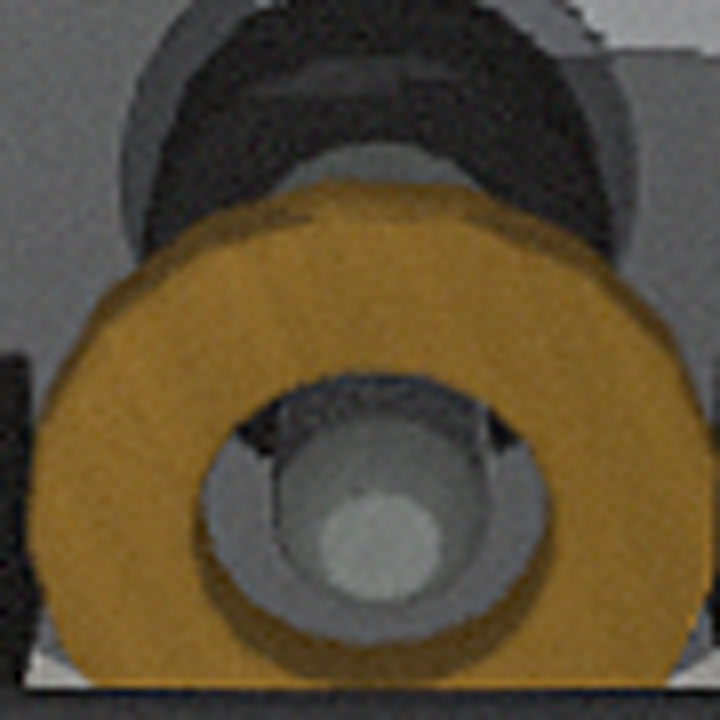

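Run:
```python
from h import *
t=np.array([.49272,.0621,.12626]); f=lambda r:205+r/8-.44; g=lambda c:237+c/8-.44
zb=t[2]-.0017
for vv,z,off in ((372,zb+.008,.012),(682,zb+.008,-.012),(643,zb,-.012),(182,zb,.024)):
    print('washer rel x',wpt('w11',283.4,f(vv),z)[0]-off-t[0])
print('tip',wpt('w11',g(381),f(547),.134)-t,'ycent',wpt('w11',g(375),f(530),zb+.006)[1]-t[1])
print(robot.get_obs()['position'])
```

```text
washer rel x -0.0003231263251642358
washer rel x 4.063001780035824e-05
washer rel x -0.0014547766581514132
washer rel x -0.001993598387396489
tip [-0.00053577 -0.00030182  0.00774   ] ycent 9.915390403972268e-05
[0.49290437 0.0621468  0.12646393]
```

Request:
arm_command:
  targets:
    - [0,0.04,0.8,0,4]
    - [0,0.04,1.6,0,4]
    - [0,0.04,2.4,0,4]
    - [0,0.04,3.0,0,4]
    - [0,0.04,3.2,0,4]

```text
time: 13.38
position: [0.4931, 0.0618, 0.0948]
tool_rot: [1.0, -0.0, -0.0, -0.0]
ft_force: [0.7, -0.1, -0.9]
grip_width: 0.0472
```

Request:
arm_command:
  targets:
    - [0,0,0.2,0,4]
    - [0,0,0.35,0,4]
    - [0,0,0.4,0,4]

```text
time: 13.75
position: [0.4934, 0.0618, 0.0914]
tool_rot: [1.0, -0.0, 0.0, 0.0]
ft_force: [-0.2, 0.2, 0.9]
grip_width: 0.0474
```

Request:
arm_command:
  targets:
    - [0,0,0.1,0,4]
    - [0,0,0.1,0,4]
    - [0,0,0.1,0,6.5]
    - [0,0,0.1,0,6.5]
    - [0,0,0.1,0,6.5]

```text
time: 14.38
position: [0.4934, 0.0618, 0.0904]
tool_rot: [1.0, -0.0, 0.0, 0.0]
ft_force: [0.3, -0.7, 0.0]
grip_width: 0.0634
```

Request:
arm_command:
  targets:
    - [0,0,-3,0,6.5]
    - [0,0,-7,0,6.5]
    - [0,0,-10.5,0,6.5]
    - [-6,0,-10.5,0,6.5]
    - [-6,0,-10.5,0,6.5]

```text
time: 15.0
position: [0.4252, 0.0629, 0.1943]
tool_rot: [1.0, 0.0, -0.005, -0.001]
ft_force: [0.3, 0.2, -0.3]
grip_width: 0.0651
```

Run:
```python
from h import *
o=robot.get_obs(); print(o['position'],o['ft_force'],o['joint_velocities'])
snap('wrist','w12'); c=wproj('w12',[.4925,.0617,.1]); print(c)
crop('w12',c[0],c[1],34,'pics/c15.png',10)
p,d,K,E=load('w12')
print(circ('w12',int(c[0]),int(c[1]),40,lambda q,h:(h[...,1]>90),.096,.024))
for a in range(0,360,45):
    u,v=map(int,map(round,wproj('w12',[.4925+.018*np.cos(np.radians(a)),.0617+.018*np.sin(np.radians(a)),.096])))
    oo,r=wray('w12',u,v); print(u,v,oo+r*d[v,u]/(r@-E[2,:3]))
```

```text
[0.4251881  0.06288209 0.19429777] [ 0.34308497  0.20494959 -0.33691247] [-0.00188354  0.04130197 -0.14450334 -0.00032582 -0.06565219  0.00111656]
(np.float64(285.23348043631523), np.float64(130.9889902995721))
crop origin 251 96 scale 10
[0.49260139 0.06187031 0.02307412]
285 108 [0.51063434 0.06187882 0.09468034]
269 115 [0.50506894 0.07451198 0.0950397 ]
262 131 [0.49237247 0.08004844 0.09665612]
269 147 [0.4793983  0.07462828 0.09586231]
285 153 [0.47442994 0.06184468 0.09522469]
301 147 [0.47946283 0.04909051 0.09619033]
308 131 [0.49239592 0.04365703 0.09631554]
301 115 [0.50510679 0.04925857 0.09549147]
```

View pics/c15.png

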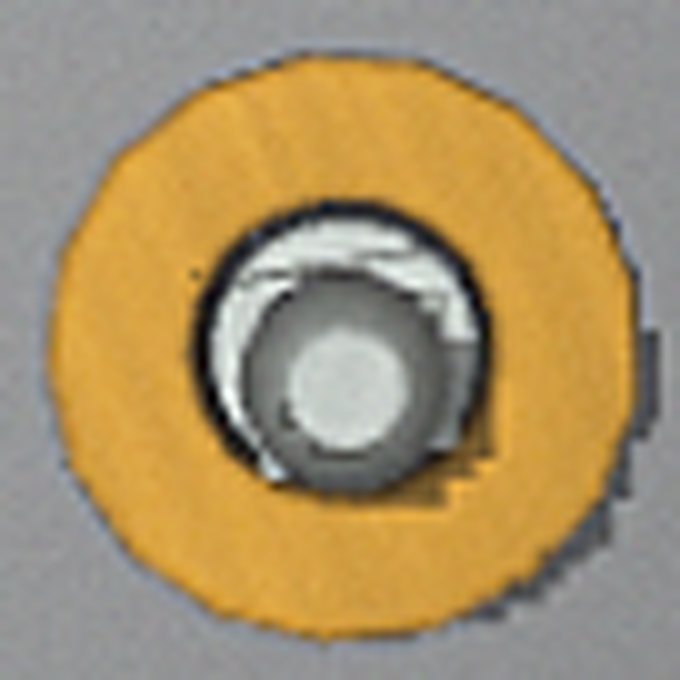

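Request:
arm_command:
  targets:
    - [0,6,0,0,6.5]
    - [-2,12,2,0,6.5]
    - [-3,18,5,0,6.5]
    - [-3.5,20.3,6.5,0,6.5]
    - [-3.5,20.3,6.5,0,6.5]

```text
time: 15.68
position: [0.399, -0.1438, 0.1292]
tool_rot: [1.0, -0.002, -0.0, -0.0]
ft_force: [0.7, 0.1, 0.3]
grip_width: 0.065
```

Request:
arm_command:
  targets:
    - [0,0,0,0,6.5]
    - [0,0,0,0,6.5]

```text
time: 15.92
position: [0.399, -0.1404, 0.1308]
tool_rot: [1.0, 0.001, 0.001, 0.0]
ft_force: [0.7, 0.4, -0.2]
grip_width: 0.0647
```

Run:
```python
from h import *
o=robot.get_obs(); print(o['position'],o['ft_force'],o['joint_velocities'],o['q'])
snap('wrist','w13'); c=wproj('w13',[.418,-.1386,.026]); print(c)
crop('w13',c[0],c[1],40,'pics/c16.png',8)
print(robot.get_obs()['position'])
```

```text
[ 0.39896239 -0.14041023  0.13083425] [ 0.66573791  0.44722845 -0.20590601] [ 0.00320762 -0.00595937  0.00458468 -0.0005691  -0.0008983  -0.00248824] [-6.04064698e-01  4.26256692e-01  2.01652322e+00  2.30896161e-04
  6.97616770e-01  9.64924600e-01]
(np.float64(281.3812920910052), np.float64(189.0998595095122))
crop origin 241 149 scale 8
[ 0.39891201 -0.14032811  0.13087608]
```

View pics/c16.png

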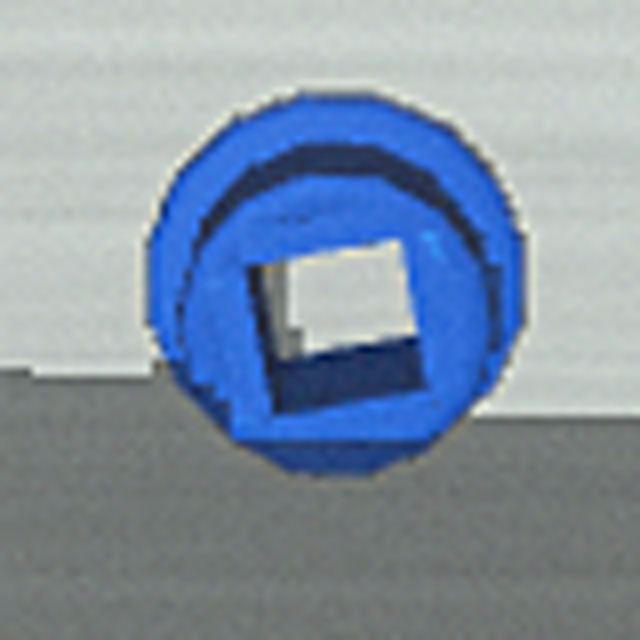

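The bushing's square bore corners are at crop (247,267), (400,240), (425,388) and (275,415).

Run:
```python
from h import *
c=[(247,267),(400,240),(425,388),(275,415)]
w=np.array([wpt('w13',241+a/8-.44,149+b/8-.44,.026)[:2] for a,b in c]); print(w,w.mean(0))
for i in range(4):
    e=w[(i+1)%4]-w[i]; print(np.hypot(*e),np.degrees(np.arctan2(e[1],e[0]))%90)
# body-top circle: crop left 185..490
# spindle square in w7 (crop origin 256,101 scale12) & w4
c7=[(215,285),(450,240),(490,470),(270,515)]
w=np.array([wpt('w7',256+a/12-.46,101+b/12-.46,.110)[:2] for a,b in c7]); print(w.mean(0))
for i in range(4):
    e=w[(i+1)%4]-w[i]; print(np.hypot(*e),np.degrees(np.arctan2(e[1],e[0]))%90)
w=[wpt('w10',237+a/8-.44,200+b/8-.44,.110)[:2] for a,b in ((265,200),(423,178))]; e=w[1]-w[0]; print('w10',np.hypot(*e),np.degrees(np.arctan2(e[1],e[0]))%90)
```

```text
[[ 0.42416432 -0.1302651 ]
 [ 0.42706865 -0.14626637]
 [ 0.41109487 -0.1490305 ]
 [ 0.40810469 -0.1331213 ]] [ 0.41760813 -0.13967082]
0.01626270753931009 10.287534200537777
0.016211172087363803 9.817365685950705
0.016187773758438547 10.64471126968462
0.016311641172674047 10.084581427499925
[0.4925363  0.06181749]
0.01497631724316797 10.996015152268654
0.014827124216903013 10.055001692970706
0.014176819791832907 11.817198082937225
0.015038639826444093 13.120321473334046
w10 0.013867661139834156 8.48597758224038
```

Request:
arm_command:
  targets:
    - [1.9,-0.1,4,0,6]
    - [1.9,-0.1,8,0,6]
    - [1.9,-0.1,8.5,0,6]
    - [1.9,-0.1,8.5,0,6]

```text
time: 16.48
position: [0.4175, -0.1397, 0.0458]
tool_rot: [1.0, 0.0, 0.0, -0.0]
ft_force: [-0.7, -0.4, 0.6]
grip_width: 0.0597
```

Run:
```python
from h import *
o=robot.get_obs(); print(o['position'],o['ft_force'],o['joint_velocities'])
snap('wrist','w14'); c=wproj('w14',[.4178,-.1394,.026]); print(c)
crop('w14',282,245,40,'pics/c17.png',8)
```

```text
[ 0.41745551 -0.13971196  0.04583633] [-0.71536956 -0.35196641  0.63344995] [-0.00690967 -0.02769925 -0.00715534 -0.00085231 -0.00163751  0.00085806]
(np.float64(283.08771219001846), np.float64(250.55219532929777))
crop origin 242 205 scale 8
```

View pics/c17.png

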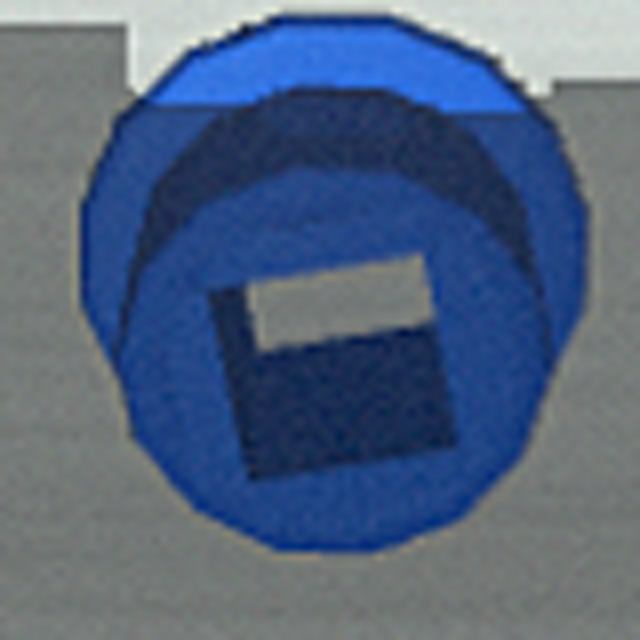

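Request:
arm_command:
  targets:
    - [0,0,2.5,0,6]
    - [0,0,3.5,0,6]
    - [0,0,3.8,0,6]
    - [0,0,3.8,0,6]

```text
time: 17.02
position: [0.4175, -0.1403, 0.0078]
tool_rot: [1.0, -0.0, 0.0, 0.0]
ft_force: [0.3, -0.2, 0.3]
grip_width: 0.0597
```

Request:
arm_command:
  targets:
    - [0,0,0,0,2.8]
    - [0,0,0,0,2.8]
    - [0,0,0,0,2.8]
    - [0,0,0,0,2.8]
    - [0,0,0,0,2.8]
  newtons: 20

```text
time: 17.65
position: [0.4174, -0.1402, 0.0074]
tool_rot: [1.0, -0.0, 0.0, 0.0]
ft_force: [-0.2, -0.5, 1.9]
grip_width: 0.0331
```

Request:
arm_command:
  targets:
    - [0,0,-6,0,2.8]
    - [0,0,-12,0,2.8]
    - [2,-5,-15.8,0,2.8]
    - [4,-10,-15.8,0,2.8]
    - [6,-15,-15.8,0,2.8]

```text
time: 18.27
position: [0.478, 0.0112, 0.1662]
tool_rot: [1.0, -0.0, 0.001, 0.0]
ft_force: [1.3, -0.0, -0.5]
grip_width: 0.0331
```

Request:
arm_command:
  targets:
    - [1.4,-4,0,0,2.8]
    - [1.4,-5,0,0,2.8]
    - [1.4,-5.2,0,0,2.8]
    - [1.4,-5.2,0,0,2.8]

```text
time: 18.77
position: [0.4907, 0.0609, 0.1651]
tool_rot: [1.0, -0.001, -0.001, 0.0]
ft_force: [-0.6, -0.1, -0.8]
grip_width: 0.0333
```

Run:
```python
from h import *
o=robot.get_obs(); print(o['position'],o['ft_force'],o['joint_velocities'],o['grip_width'])
snap('wrist','w15'); crop('w15',282,250,45,'pics/c18.png',8)
print(wproj('w15',[.4925,.0617,.134]))
```

```text
[0.49070778 0.06091207 0.16507843] [-0.61646499 -0.11332085 -0.83589861] [-0.01140778 -0.00090467 -0.00484764  0.00040966 -0.00046661  0.00046794] 0.033335933255271656
crop origin 237 205 scale 8
(np.float64(282.3582923214835), np.float64(241.36297225704683))
```

View pics/c18.png

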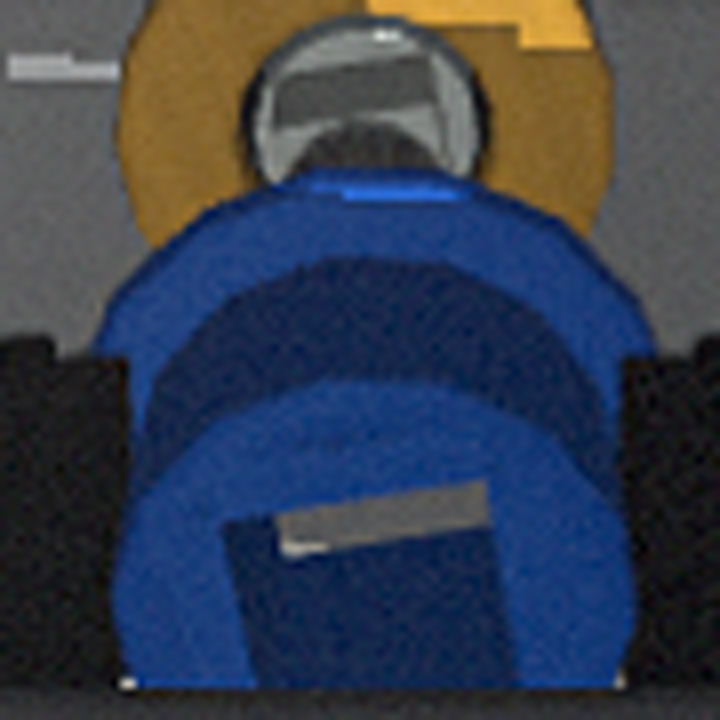

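Request:
arm_command:
  targets:
    - [0.18,-0.08,0.8,0,2.8]
    - [0.18,-0.08,1.6,0,2.8]
    - [0.18,-0.08,2.1,0,2.8]
    - [0.18,-0.08,2.1,0,2.8]

```text
time: 19.32
position: [0.4926, 0.0625, 0.1436]
tool_rot: [1.0, -0.0, -0.001, -0.0]
ft_force: [-0.4, 0.2, -0.5]
grip_width: 0.0335
```

Run:
```python
from h import *
o=robot.get_obs(); print(o['position'],o['ft_force'],o['joint_velocities'],o['grip_width'])
snap('wrist','w16'); crop('w16',282,250,45,'pics/c19.png',8)
print(wproj('w16',[.4925,.0617,.134]))
```

```text
[0.49264124 0.06251887 0.14359529] [-0.40027709  0.24700223 -0.53785032] [ 0.00327283 -0.01167755 -0.00974219  0.00132418  0.00569457 -0.00223105] 0.03347611883505711
crop origin 237 205 scale 8
(np.float64(285.00380165371996), np.float64(258.41980394694974))
```

View pics/c19.png

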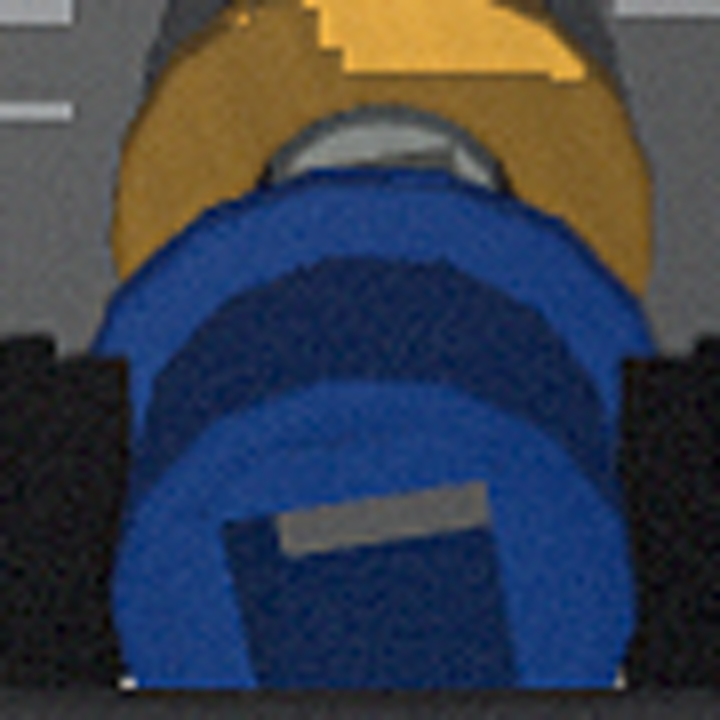

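Request:
arm_command:
  targets:
    - [0,0.08,0,0,2.8]
    - [0,0.08,0.4,0,2.8]
    - [0,0.08,0.7,0,2.8]
    - [0,0.08,0.9,0,2.8]
    - [0,0.08,0.9,0,2.8]

```text
time: 20.0
position: [0.493, 0.0618, 0.1351]
tool_rot: [1.0, -0.0, -0.0, -0.0]
ft_force: [-0.9, -0.1, -1.0]
grip_width: 0.0334
```

Run:
```python
from h import *
o=robot.get_obs(); print(o['position'],o['ft_force'],o['moment'],o['grip_width'])
snap('wrist','w17'); crop('w17',282,255,40,'pics/c20.png',8)
```

```text
[0.4930025  0.06182745 0.13508408] [-0.88253477 -0.12328947 -0.9903799 ] [0.04803573 0.03814424 0.03726914] 0.0333685726321901
crop origin 242 215 scale 8
```

View pics/c20.png

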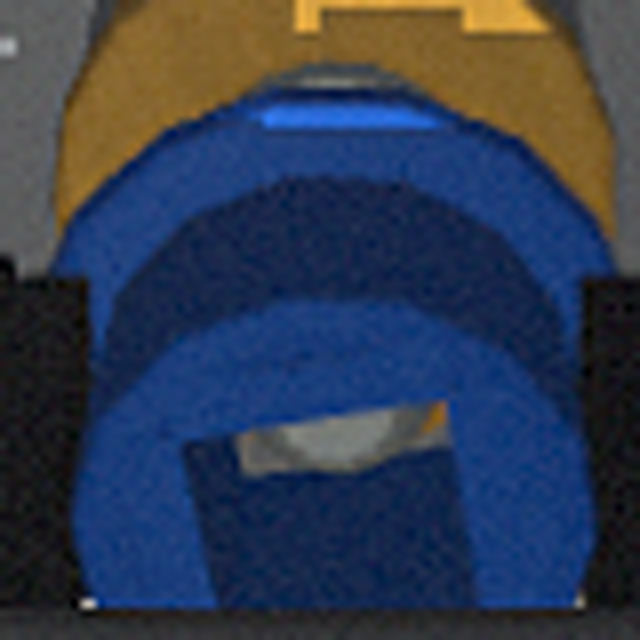

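Request:
arm_command:
  targets:
    - [0,0,0.2,0,2.8]
    - [0,0,0.4,0,2.8]
    - [0,0,0.6,0,2.8]
    - [0,0,0.6,0,2.8]

```text
time: 20.55
position: [0.4931, 0.0618, 0.1291]
tool_rot: [1.0, -0.0, -0.0, -0.0]
ft_force: [0.0, 0.9, -0.9]
grip_width: 0.0336
```

Request:
arm_command:
  targets:
    - [0,0,0.2,0,2.8]
    - [0,0,0.4,0,2.8]
    - [0,0,0.6,0,2.8]
    - [0,0,0.7,0,2.8]

```text
time: 21.05
position: [0.4931, 0.0618, 0.1221]
tool_rot: [1.0, -0.0, -0.0, -0.0]
ft_force: [-0.6, 0.1, -0.6]
grip_width: 0.0333
```

Request:
arm_command:
  targets:
    - [0,0,0.15,0,2.8]
    - [0,0,0.3,0,2.8]
    - [0,0,0.4,0,2.8]
    - [0,0,0.5,0,2.8]

```text
time: 21.55
position: [0.4931, 0.0618, 0.1172]
tool_rot: [1.0, -0.0, -0.0, -0.0]
ft_force: [-0.8, -0.2, -1.0]
grip_width: 0.0334
```

Request:
arm_command:
  targets:
    - [0,0,0.05,0,2.8]
    - [0,0,0.1,0,2.8]
    - [0,0,0.15,0,2.8]

```text
time: 21.92
position: [0.493, 0.0618, 0.1158]
tool_rot: [1.0, -0.0, -0.0, -0.0]
ft_force: [-0.7, -0.6, 0.5]
grip_width: 0.0334
```

Request:
arm_command:
  targets:
    - [0,0,0.1,0,2.8]
    - [0,0,0.2,0,2.8]
    - [0,0,0.2,0,2.8]

```text
time: 22.3
position: [0.4931, 0.0618, 0.1137]
tool_rot: [1.0, -0.0, -0.0, -0.0]
ft_force: [-1.3, -0.4, 0.4]
grip_width: 0.0334
```

Request:
arm_command:
  targets:
    - [0,0,0.15,0,2.8]
    - [0,0,0.3,0,2.8]
    - [0,0,0.4,0,2.8]

```text
time: 22.68
position: [0.4931, 0.0618, 0.1097]
tool_rot: [1.0, -0.0, -0.0, 0.0]
ft_force: [-2.0, 0.7, 0.6]
grip_width: 0.0332
```

It went over the square without resistance. A small side force has appeared, so I'll ease 0.3 mm towards −x.

Request:
arm_command:
  targets:
    - [-0.03,0,0.1,0,2.8]
    - [-0.04,0,0.25,0,2.8]
    - [-0.04,0,0.4,0,2.8]
    - [-0.04,0,0.5,0,2.8]

```text
time: 23.18
position: [0.493, 0.0618, 0.1047]
tool_rot: [1.0, -0.0, 0.0, 0.0]
ft_force: [0.1, 0.9, -0.5]
grip_width: 0.0329
```

Request:
arm_command:
  targets:
    - [0,0,0.05,0,2.8]
    - [0,0,0.1,0,2.8]
    - [0,0,0.1,0,2.8]

```text
time: 23.55
position: [0.4929, 0.0618, 0.1038]
tool_rot: [1.0, -0.0, 0.0, 0.0]
ft_force: [-0.4, -0.2, -0.2]
grip_width: 0.0334
```

Request:
arm_command:
  targets:
    - [0,0,0,0,6]
    - [0,0,0,0,6]
    - [0,0,0,0,6]
    - [0,0,0,0,6]

```text
time: 24.05
position: [0.4928, 0.0618, 0.1038]
tool_rot: [1.0, -0.0, 0.0, -0.0]
ft_force: [-0.8, 0.8, 0.4]
grip_width: 0.0583
```

Request:
arm_command:
  targets:
    - [0,0,-3,0,6]
    - [0,0,-7,0,6]
    - [0,0,-9,0,6]
    - [-6,0,-9,0,6]
    - [-6,0,-9,0,6]

```text
time: 24.68
position: [0.4245, 0.0629, 0.1926]
tool_rot: [1.0, 0.0, -0.005, -0.001]
ft_force: [-0.1, -0.3, 0.1]
grip_width: 0.0599
```

Run:
```python
from h import *
o=robot.get_obs(); print(o['position'],o['ft_force'])
snap('wrist','w18'); c=wproj('w18',[.4925,.0617,.122]); print(c)
crop('w18',c[0],c[1],34,'pics/c21.png',10)
p,d,K,E=load('w18')
for z,r in ((.122,.0135),(.101,.0195)):
  for a in range(0,360,60):
    u,v=map(int,map(round,wproj('w18',[.4925+r*np.cos(np.radians(a)),.0617+r*np.sin(np.radians(a)),z])))
    oo,rr=wray('w18',u,v); print(z,a,np.round(oo+rr*d[v,u]/(rr@-E[2,:3]),4))
snap('side','s18'); crop('s18',200,165,40,'pics/c22.png',8)
```

```text
[0.42454578 0.06287167 0.19263127] [-0.09910634 -0.30139892  0.13364837]
(np.float64(285.38418022720435), np.float64(132.02909483913942))
crop origin 251 98 scale 10
0.122 0 [0.5061 0.062  0.122 ]
0.122 60 [0.499  0.0733 0.1217]
0.122 120 [0.4861 0.0733 0.1222]
0.122 180 [0.4787 0.062  0.1209]
0.122 240 [0.4854 0.0499 0.1217]
0.122 300 [0.499  0.05   0.1222]
0.101 0 [0.5122 0.0619 0.101 ]
0.101 60 [0.5022 0.0788 0.1007]
0.101 120 [0.4825 0.079  0.1001]
0.101 180 [0.4731 0.0619 0.1012]
0.101 240 [0.4827 0.0448 0.1016]
0.101 300 [0.5022 0.0451 0.1016]
crop origin 160 125 scale 8
```

View pics/c21.png

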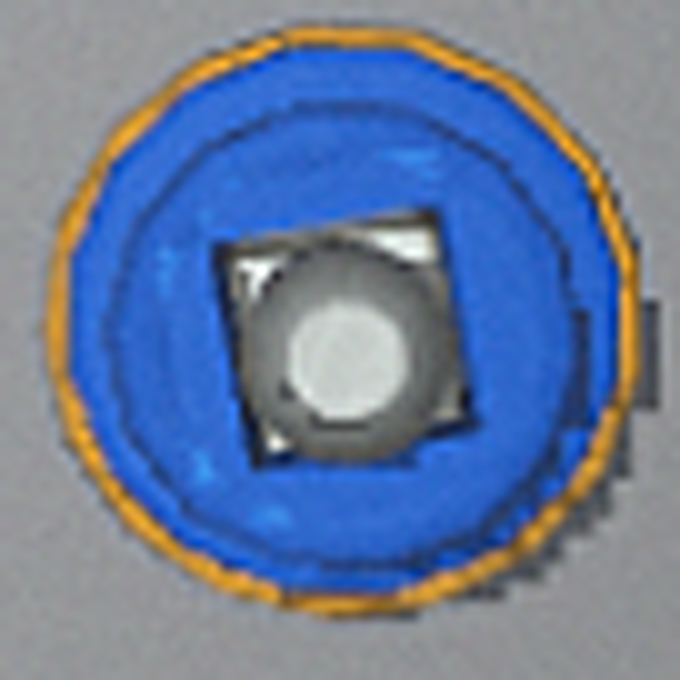

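View pics/c22.png

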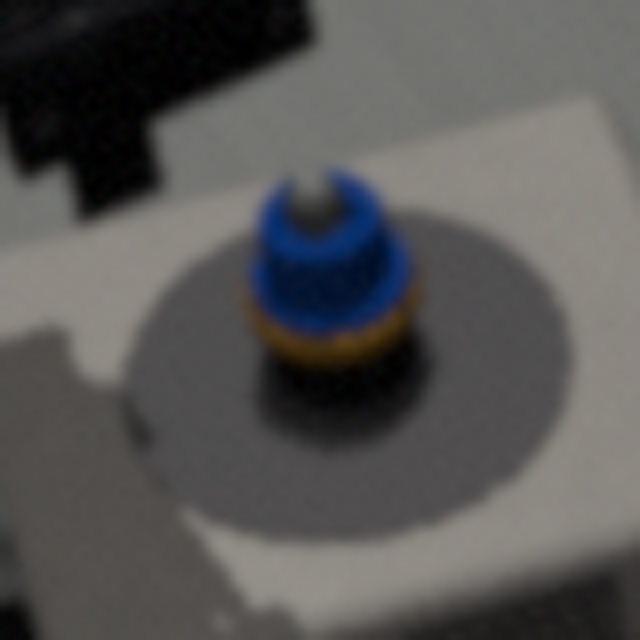

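The stack is complete. The bushing top measures 0.122 m and the flange top 0.101 m, level and concentric with the spindle. The gripper is clear of everything.

Request:
arm_command:
  targets:
    - [0,0,0,0,6]
    - [0,0,0,0,6]
    - [0,0,0,0,6]

```text
time: 25.15
position: [0.4335, 0.0617, 0.1937]
tool_rot: [1.0, -0.0, 0.0, 0.0]
ft_force: [-0.3, 0.2, 0.8]
grip_width: 0.0601
```

```bash
python3 -c "
from rig import robot
o=robot.get_obs(); print(o['time'],o['position'],o['ft_force']); print(robot.hand_in())"
```

```text
25.15 [0.43348919 0.06171097 0.19372714] [-0.33380525  0.24228743  0.83708516]
the job is handed in; nothing more can be done
None
```

I threaded the black spacer, the large brass washer and the blue bushing (flange down) onto the spindle in that order, released each one at home, and handed the job in at 25.15 s.

- **Final heights:** the last depth check before hand-in showed the bushing's top at about 122 mm and its flange top at about 101 mm above the deck, which matches home. It looked level and within about 0.5 mm of the spindle axis. The spacer top (88 mm) and washer top (about 96 mm) also matched when I placed them.
- **The turn to find the square:** I never had to turn the bushing. The wrist pictures put its bore at about 10° and the spindle's square at about 8–13°, inside the 6° tolerance. It passed the square's top with no resistance, so I felt no drop.
- **Forces:** the wrist force read 2 N or less at the end of every move at the rotator. One 2 N sideways reading while sliding the bushing home was cleared by shifting about 0.3 mm.
- **Small disagreements:** the camera estimates of the spindle axis differed by up to about 1 mm, and spacer height readings at single pixels varied by about 1 mm.
- **Not re-measured:** I did not measure the clamp knob, carrier plate or racks at the end. I planned the moves to stay clear of them, and no force reading suggested contact.

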